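Clamp a scope objective in the bench chuck and crack its stuck cover

ROBOT

A 6-joint arm with a two-finger parallel gripper is mounted at the origin on the work surface. World frame = base frame: x ahead of the robot, y to its left, z up, the work surface at z = 0. Lengths are in mm, angles in rad, forces in N, time in s.
With the tool pointing down it reaches from about 275 to 750 mm from the base axis. Payload 10.2 kg.
Tool frame: the origin (TCP) lies on the centre line of the jaws, within the pads' length; the fingertips stand 14 mm ahead of it and the grasp point (between the pads) lies 5 mm behind it (arm.tip_extent is the distance from the TCP to the fingertips, in mm); z points along the fingers, y is the line along which they close (so a half turn about z gives the same grasp; the last joint's range is limited). The gripper opens to 85 mm and grips with 20 to 120 N. Pads are 22 mm wide; open, the fingers measure 114 mm over their backs; the gripper's body (76 mm by 85 mm) begins 54 mm behind the grasp point. The pads swing forward as they close: fully open they stand 13 mm farther back than shut.
Start: joints at [1.074, 0.313, 1.498, -0, 1.331, -0.223], TCP at [141.968, 505.447, 245.294] pointing down, gripper open.
Joint ranges: [-2.94, 2.94], [-0.97, 2.17], [0.19, 2.56], [-1.23, 4.37], [0.02, 3.11], [-2.88, 2.88]. Speed limits (rad/s): [2.39, 2.39, 3.01, 3.14, 3.14, 3.14].

INTERFACE

Orientations are given as a unit quaternion [w, x, y, z].
In Python, from cell import arm gives the robot as it stands.
- The arm moves only by the tool move_arm, never from a script. Its argument "series" is a list of rows, each an object with "slide": the shift along the tool's x, y, z in mm, a list of three; "turn": the turn about the tool's z in degrees; "claw": the opening, from -1 (shut) to 1 (fully open). A call has 1 to 8 rows; each row shifts and turns the commanded pose from where the row before left it, along the tool's axes as they then stand; what a row does not reach is not made up. A row lasts 1/8 s, in which the tool goes at most 62.5 mm and 10.7 degrees, less where a joint would pass 70% of its speed; a pose out of reach is approached as far as the arm can. A call with a gripper value outside its range is refused whole. The fingers move at their own pace and stop on an object; "force" is the grip in N (left out, the last holds). Time passes only in rows, so rows that do not move let the fingers close. It gives the time, the measured TCP pose, the force, the opening and the grip force at its end, in the units of the state.
- arm.observe(): the state, without advancing time (a new reading comes with each control period).
- arm.grab_frame(name): name is "scene" or "top" or "wrist"; returns the picture (384x512x3 uint8, blue, green, red); there is no depth.
- arm.camera_params(name): a dict with "fx", "fy", "cx", "cy" (pixels), "R" (3x3) and "t" (3): a world point X has camera coordinates R X + t; the wrist camera has in their place "hand_eye" (4x4, takes a point from camera to tool coordinates, whose origin is the TCP and whose axes are the flange's). Camera axes: x right, y down, z forward; pixel columns grow to the right and rows downward; lengths in mm; the calibration is good to about 2 mm. A picture is of the moment at which its call begins: read the wrist's pose just before it. camera_params takes no time and is no camera call.
- arm.finish_job(): hands the job in; it is judged then, once.
The state is a dict: "time_s": time; "joints": joint angles; "dq": joint speeds; "joint_torque": joint torques, N m; "position": TCP position; "ee_rot": TCP orientation; "wrist_force": force on the tool from outside, world axes, zero at the start; "moment": the same for the moment, N m; "finger_gap": finger opening in mm; "grasp_force": force on a finger pad.
Only numpy, scipy, OpenCV 4.12 (cv2) and the standard library are available. Lean on these libraries where they do the work, as an engineer would, in place of code of your own. Each camera call takes 0.05 s, during which the arm holds its last target. There are 200 camera calls.

TASK

The riflescope objective housing stands loose in the bench chuck and its hinged dust cover has stuck to its O-ring. Swing the chuck's lever clockwise (seen from above) until the three jaws grip the housing tightly, let go of the lever, then lift the cover by its thumb tab: break it free of the seal and hold it about 15 mm open at the tab, so that I can blow the grit out with the bulb before it is opened fully. Do not let the cover fly wide open, pull the housing out of the chuck or disturb the things standing around, and finish while still holding the cover ajar: do not let go of it.

Things in the scene. Friction and masses are not known exactly. Their poses are not given: they have to be found in the camera images.
- chuck_face (a point): Centre of the flat top face of the fixed bench chuck, on its upright axis, 46 mm above the bench. Round steel three-jaw chuck: base disc 112 mm across, 9 mm high; above it the clamping sleeve 92 mm across (10 to 34 mm above the bench); then the body 86 mm across up to the face. Three padded jaws 14 mm wide, 20 mm tall stand on the face.
- lever_grip (a point): Middle of the lever's upright black grip, 46 mm above the bench: a round post 18 mm across, 28 to 62 mm above the bench, at the end of a 10 mm thick radial rod fixed to the sleeve (its middle 22 mm above the bench); 92 mm from the chuck's axis, on the side nearer the robot, free all round. Pinch it from above or push it sideways.
- sleeve (a joint): Angle of sleeve and lever, rad: 0 fully open, starts below 0.4, grows clockwise seen from above, stop at 1.7. The three jaws close together, 3 mm per rad, and meet the neck at about 0.9. Turning takes about 5 N at the grip; past 0.9 the force climbs steadily, and 12 to 16 N at the grip, at about 1.2 to 1.45 rad, is tight. Friction keeps it where it is left, less a little springing back.
- jaw0: One of the three chuck jaws. Origin on the chuck's axis at the chuck's face; its x axis points outward along the jaw.
- jaw1: The second chuck jaw, described as jaw0.
- jaw2: The third chuck jaw, described as jaw0.
- housing: The loose black objective housing, about 280 g, standing upright on the chuck's face between the jaws, within about 1 mm of the chuck's axis: neck 30 mm across and 34 mm high, then a flare to a bell 51 mm across, rim 84 mm above its foot. Origin at the centre of its foot, z up, x towards the cover's thumb tab (the cover's hinge is on the -x side).
- housing_mid (a point): Centre of the same housing, half-way up (42 mm above its foot), same axes as the housing.
- cover (a joint): Opening of the cover, rad: 0 shut, grows as the tab goes up (the tab tilts with the cover). It is stuck on its seal: lifting at the tab takes a force that climbs to about 10 N within the first 1 to 4 mm, then fades, to about 3 N from 0.1 rad on. It falls shut by itself when let go (light hinge spring). 15 mm open at the tab is 0.21 rad.
- cover_tab (a point): Grip point of the grey cover's thumb tab, mid width and thickness: tab 12 mm wide, 7.5 mm thick, standing 22 mm out from the round cover (55 mm across) opposite its hinge; 72 mm from the hinge axis, 41 mm from the housing's axis, 134 mm above the bench while shut. x from hinge to tab, y along the hinge, z out of the cover. Free air all round: pinch its sides from above, fingers closing along y.
- cover_hinge (a point): Middle of the cover's hinge pin on the rim of the housing, 131 mm above the bench and 31 mm from the housing's axis; the hinge axis is its y axis.
- dispenser: White square solvent dispenser with a domed steel top, 62 mm square and 123 mm high, upright on the bench; origin under its centre. Bystander.
- blower: Blue rubber bulb blower with a thin nozzle pointing up, 66 mm across and 120 mm high; origin under its centre. Bystander.
- lens_can: Black lidded lens can, 44 mm across and 48 mm high; origin under its centre. Bystander.
- loupe: Dark steel watchmaker's loupe, 38 mm across and 40 mm high; origin under its centre. Bystander.
Not all that is in view belongs to the job. Leave any green look-alike of the part that bears chuck_face alone.

How it is judged:
By the outcome, as a careful person would: the job done as asked, in the order asked, and still so for the second after the job is handed in, while the arm keeps its last pose, push and grip.
It also fails if it takes over 51 s, if anything falls off the work surface, if the arm or the gripper's body presses on something with over 40 N, if the wrist force passes 120 N, or if a joint passes its speed limit or range.

## Working session

There is one attempt and no reset: what is moved stays moved. The work goes in short steps, Python scripts to look and compute and a tool call to move; the robot and the scene stay as the last step left them, time stands still between calls to the robot, and variables do not carry over. Pictures are saved under pics/ and viewed, at most 10 in all, crops included, and the job is handed in when it is done.

Besides the shell and the picture viewer there is one more tool, called by a JSON object that holds its "fn" and its "kwargs", one argument or row to a line. move_arm: Moves the arm, as the interface text tells. Its arguments: {"type":"object","properties":{"series":{"type":"array"},"force":{"type":"number"}},"required":["series"]}

```bash
ls; mkdir -p pics; python3 - <<'E'
from cell import arm
import cv2,numpy as np
a=arm.grab_frame("scene");b=arm.grab_frame("top")
cv2.imwrite("pics/scene0.png",a);cv2.imwrite("pics/top0.png",b)
np.set_printoptions(precision=4,suppress=True)
for n in("scene","top","wrist"):print(n,arm.camera_params(n))
s=arm.observe();print(s, arm.tip_extent)
E
```

```text
pics
scene {'fx': 467.3793517725882, 'fy': 467.3793517725882, 'cx': 257.7863927949302, 'cy': 185.46242364864955, 'R': array([[ 0.7509,  0.6604, -0.003 ],
       [ 0.5487, -0.6264, -0.5537],
       [-0.3675,  0.4141, -0.8327]]), 't': array([-422.4226, -267.6823, 1464.026 ])}
top {'fx': 354.5441283193263, 'fy': 354.5441283193263, 'cx': 253.19429954765474, 'cy': 189.49402763780816, 'R': array([[ 0.0084, -1.    ,  0.0022],
       [-0.9948, -0.0086, -0.1018],
       [ 0.1018, -0.0013, -0.9948]]), 't': array([ -24.2919,  585.2597, 1076.4323])}
wrist {'fx': 304.5272912251179, 'fy': 304.5272912251179, 'cx': 253.9902174160426, 'cy': 191.8071515095293, 'hand_eye': array([[   0.0001,   -0.9505,   -0.3106,   79.9486],
       [   1.    ,    0.0002,   -0.0003,    0.467 ],
       [   0.0003,   -0.3106,    0.9505, -128.9297],
       [   0.    ,    0.    ,    0.    ,    1.    ]])}
{'time_s': 0.1, 'joints': array([ 1.0736,  0.3134,  1.4983,  0.    ,  1.331 , -0.2234]), 'dq': array([-0.0006, -0.0007, -0.0019, -0.0004, -0.0015, -0.001 ]), 'joint_torque': array([  0.0035, -41.2894, -26.0141,  -0.0002,   0.003 ,   0.    ]), 'position': array([141.8648, 505.2516, 244.8054]), 'ee_rot': array([-0.0002,  0.1365,  0.9906, -0.0005]), 'wrist_force': array([-0.1209,  0.3878, -0.704 ]), 'moment': array([-0.0205,  0.0028, -0.0181]), 'grasp_force': 0.0, 'finger_gap': 85.68975733258928} 14.0
```

View pics/scene0.png

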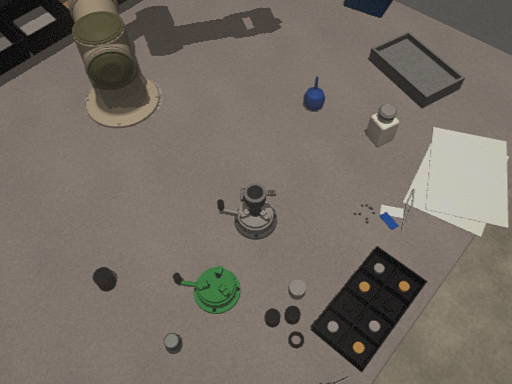

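View pics/top0.png

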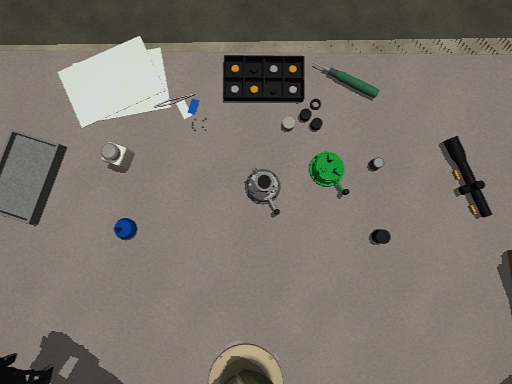

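The scene view has the chuck at about (255,215) with its lever grip at (221,205). In the top view the chuck is at (263,187), its grip at (276,212) and the green decoy at (327,169). I'll enlarge both.

```bash
python3 - <<'E'
import cv2,numpy as np
a=cv2.imread("pics/scene0.png")[165:245,205:305];b=cv2.imread("pics/top0.png")[150:230,225:325]
f=lambda i:cv2.resize(i,None,fx=6,fy=6,interpolation=cv2.INTER_CUBIC)
o=np.vstack([f(a),f(b)])
o=cv2.resize(np.hstack([f(a)[:, :],f(b)]),(800,320))
o=cv2.convertScaleAbs(np.hstack([cv2.resize(a,(400,320),interpolation=2),cv2.resize(b,(400,320),interpolation=2)]),alpha=1.8)
cv2.imwrite("pics/crop0.png",o)
E
```

```text
(no output)
```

View pics/crop0.png

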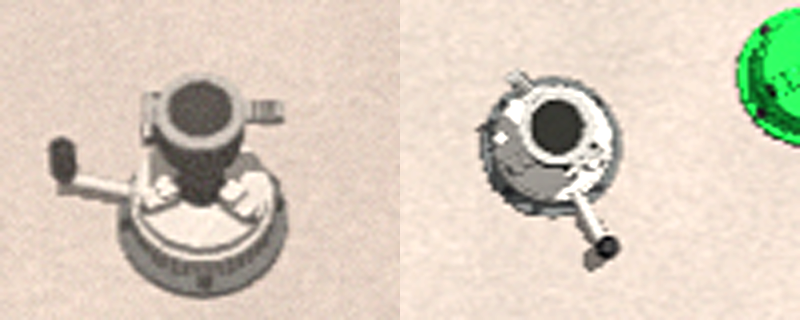

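The crops (scale 4) show the tab at scene (275,192.5) and top (254,170). The cover centre is at scene (255,192) and top (264,182), and the grip is at scene (220.5,205) and top (276.7,211.2). Next I triangulate these and cast rays at the known heights.

```bash
cat > h.py <<'E'
from cell import arm
import cv2,numpy as np
np.set_printoptions(precision=2,suppress=True)
def ray(n,px):
    p=arm.camera_params(n)
    if n=="wrist":
        s=arm.observe();T=p["hand_eye"];w,x,y,z=s["ee_rot"]
        from scipy.spatial.transform import Rotation as Ro
        R=Ro.from_quat([x,y,z,w]).as_matrix();Rc=R@T[:3,:3];c=R@T[:3,3]+s["position"]
    else: Rc=p["R"].T;c=-Rc@p["t"]
    d=Rc@np.array([(px[0]-p["cx"])/p["fx"],(px[1]-p["cy"])/p["fy"],1]);return c,d/np.linalg.norm(d)
def plane(n,px,z):
    c,d=ray(n,px);return c+d*(z-c[2])/d[2]
def tri(a,b):
    A=np.zeros((3,3));v=np.zeros(3)
    for c,d in(a,b):
        P=np.eye(3)-np.outer(d,d);A+=P;v+=P@c
    X=np.linalg.solve(A,v);return X,[np.linalg.norm((np.eye(3)-np.outer(d,d))@(X-c)) for c,d in(a,b)]
E
python3 - <<'E'
from h import *
for nm,s,t,z in(("tab",(273.5,192.7),(254,170),134),("cov",(255,192.2),(264.2,181.7),135),("grip",(220.5,205),(276.7,211.2),46)):
    print(nm,tri(ray("scene",s),ray("top",t)),plane("scene",s,z),plane("top",t,z))
# chuck base disc: bench-coloured difference -> ellipse centre
print("disc top",plane("top",(225+151/4,150+147/4),9),"scene",plane("scene",(205+203/4,165+222/4),9))
for n,f in(("blower",(125,229)),("disp",(117,157)),("loupe",(377,163)),("can",(380,237)),("green",(327,170)),("greengrip",(346,192))):print(n,plane("top",f,40))
E
```

```text
tab (array([630.72, -20.77, 133.9 ]), [np.float64(0.3164272699062819), np.float64(0.3164272699063711)]) [630.96 -20.58 134.  ] [630.48 -21.   134.  ]
cov (array([597.36, -49.74, 135.77]), [np.float64(0.49195471524204315), np.float64(0.49195471524208517)]) [597.34 -49.   135.  ] [597.12 -50.13 135.  ]
grip (array([517.4 , -92.37,  43.34]), [np.float64(0.6691146428165938), np.float64(0.669114642816614)]) [518.21 -93.91  46.  ] [517.74 -91.69  46.  ]
disc top [596.62 -49.68   9.  ] scene [602.17 -53.02   9.  ]
blower [459.74 371.24  40.  ]
disp [682.61 406.24  40.  ]
loupe [ 670.77 -404.63   40.  ]
can [ 441.98 -407.57   40.  ]
green [ 647.34 -248.38   40.  ]
greengrip [ 579.09 -306.26   40.  ]
```

The triangulated heights match what was given: tab z 133.9, cover 135.8, grip 43 and grip radius 90 mm. The axis is about (597,-50), the tab direction about 41° and the lever about 208°. I'll move above the grip and turn −44° so the fingers close tangentially, with the camera facing outward.

{"fn": "move_arm", "kwargs": {
  "series": [
    {"slide":[-37,-34,0],"turn":0,"claw":1},
    {"slide":[-37,-34,0],"turn":0,"claw":1},
    {"slide":[-37,-34,0],"turn":0,"claw":1},
    {"slide":[-37,-34,0],"turn":0,"claw":1},
    {"slide":[-37,-34,0],"turn":0,"claw":1},
    {"slide":[-37,-34,0],"turn":0,"claw":1},
    {"slide":[-37,-34,0],"turn":0,"claw":1},
    {"slide":[-37,-34,0],"turn":0,"claw":1}
  ]
}}

```text
time_s: 1.1
position: [353.9, 162.0, 245.3]
ee_rot: [0.0, 0.137, 0.991, 0.0]
wrist_force: [-0.5, 1.5, -0.2]
finger_gap: 85.3
grasp_force: 0.0
```

{"fn": "move_arm", "kwargs": {
  "series": [
    {"slide":[-37,-34,0],"turn":0,"claw":1},
    {"slide":[-37,-34,0],"turn":0,"claw":1},
    {"slide":[-37,-34,0],"turn":0,"claw":1},
    {"slide":[-37,-34,0],"turn":0,"claw":1},
    {"slide":[-37,-34,0],"turn":0,"claw":1},
    {"slide":[-37,-34,0],"turn":0,"claw":1},
    {"slide":[0,0,0],"turn":-9,"claw":0},
    {"slide":[0,0,0],"turn":-9,"claw":0}
  ]
}}

```text
time_s: 2.1
position: [511.9, -93.4, 244.6]
ee_rot: [-0.001, -0.022, 1.0, 0.0]
wrist_force: [0.1, -0.1, 0.6]
finger_gap: 51.4
grasp_force: 0.0
```

{"fn": "move_arm", "kwargs": {
  "series": [
    {"slide":[0,0,0],"turn":-9,"claw":0},
    {"slide":[0,0,0],"turn":-9,"claw":0},
    {"slide":[0,0,0],"turn":-8,"claw":0},
    {"slide":[0,0,0],"turn":0,"claw":0}
  ]
}}

```text
time_s: 2.6
position: [511.9, -92.8, 245.0]
ee_rot: [-0.0, -0.244, 0.97, 0.0]
wrist_force: [-0.5, -0.0, 0.5]
finger_gap: 42.5
grasp_force: 0.0
```

```bash
cat >> h.py <<'E'
from scipy.spatial.transform import Rotation as Ro
def st():
    s=arm.observe();w,x,y,z=s["ee_rot"];R=Ro.from_quat([x,y,z,w]).as_matrix()
    print("t",s["time_s"],"p",s["position"],"yawx",np.degrees(np.arctan2(R[1,0],R[0,0])),"F",s["wrist_force"],"gap",s["finger_gap"],"gf",s["grasp_force"],"j",s["joints"]);return s,R
E
python3 - <<'E'
from h import *
s,R=st()
cv2.imwrite("pics/w1.png",arm.grab_frame("wrist"))
print(R.T@(np.array([517.5,-92.2,46])-s["position"]))
p=arm.camera_params("wrist");T=p["hand_eye"]
for X in([517.5,-92.2,62],[597,-50,135],[628,-23,134]):
    c=T[:3,:3].T@(R.T@(np.array(X)-s["position"])-T[:3,3]);print(X,p["fx"]*c[0]/c[2]+p["cx"],p["fy"]*c[1]/c[2]+p["cy"])
E
```

```text
t 2.6 p [511.85 -92.82 245.03] yawx -151.7606966549228 F [-0.55 -0.05  0.46] gap 42.51651699475062 gf 0.0 j [-0.4   0.3   1.51  0.    1.33 -2.47]
[ -5.34  -2.22 199.02]
[517.5, -92.2, 62] 251.4920632349694 176.61408448158872
[597, -50, 135] 250.628997552436 291.47260162102117
[628, -23, 134] 260.1988423800154 326.01134826740497
```

View pics/w1.png

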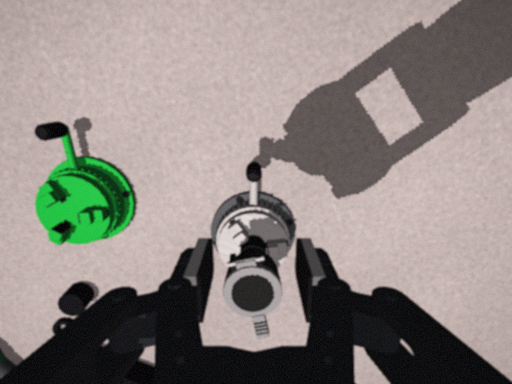

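The wrist view shows the grip at about (254,172), with the cover at (252,290) and the tab at (262,327), as predicted. I'll mask the grip for its exact column and tool offsets.

```bash
python3 - <<'E'
from h import *
s,R=st()
im=cv2.imread("pics/w1.png")[155:190,235:275]
m=(im.max(2)<55).astype(np.uint8);n,l,q,c=cv2.connectedComponentsWithStats(m)
print(q[1:]+np.array([235,155,0,0,0]),c[1:]+[235,155])
for i in range(1,n):
    if q[i,4]>60:
        x,y,w,h,a=q[i]; cu=x+235+(w-1)/2
        # top disc centre ~ bottom edge minus disc radius ; bottom edge at z=62 inner rim
        vb=y+155+h-1; X=plane("wrist",(cu,vb),62); vt=plane("wrist",(cu,y+155),28)
        print("inner rim@62",X,"outer foot@28",vt, "tool", R.T@(X-s["position"]),R.T@(vt-s["position"]))
E
```

```text
t 2.65 p [511.88 -92.85 245.1 ] yawx -151.8530189735352 F [-0.33  1.06  1.33] gap 42.67711792771408 gf 0.0 j [-0.4   0.3   1.51 -0.    1.33 -2.47]
[[247 162  14  19 220]] [[253.67 171.39]]
inner rim@62 [519.85 -88.61  62.  ] outer foot@28 [509.29 -94.32  28.  ] tool [ -9.09  -0.09 183.1 ] [  2.91  -0.16 217.1 ]
```

{"fn": "move_arm", "kwargs": {
  "series": [
    {"slide":[-3,-1,0],"turn":0,"claw":0},
    {"slide":[0,0,45],"turn":0,"claw":0},
    {"slide":[0,0,45],"turn":0,"claw":0},
    {"slide":[0,0,45],"turn":0,"claw":0},
    {"slide":[0,0,35],"turn":0,"claw":0},
    {"slide":[0,0,28],"turn":0,"claw":0},
    {"slide":[0,0,0],"turn":0,"claw":0}
  ],
  "force": 40
}}

```text
time_s: 3.52
position: [514.3, -91.9, 45.9]
ee_rot: [-0.001, -0.244, 0.97, 0.001]
wrist_force: [0.0, 0.4, 0.6]
finger_gap: 42.7
grasp_force: 0.0
```

{"fn": "move_arm", "kwargs": {
  "series": [
    {"slide":[0,0,0],"turn":0,"claw":-0.4},
    {"slide":[0,0,0],"turn":0,"claw":-0.5},
    {"slide":[0,0,0],"turn":0,"claw":-0.7},
    {"slide":[0,0,0],"turn":0,"claw":-0.9},
    {"slide":[0,0,0],"turn":0,"claw":-0.9}
  ],
  "force": 40
}}

```text
time_s: 4.15
position: [515.6, -92.4, 48.6]
ee_rot: [0.001, -0.245, 0.97, -0.001]
wrist_force: [-2.0, 1.3, 5.0]
finger_gap: 16.5
grasp_force: 38.9
```

```bash
python3 - <<'E'
from h import *
s,R=st();print(R.T@s["wrist_force"])
cv2.imwrite("pics/w2.png",arm.grab_frame("wrist"))
E
```

```text
t 4.15 p [515.6  -92.45  48.56] yawx -151.69473447303182 F [-2.05  1.31  5.  ] gap 16.530150642554116 gf 38.8706910610199 j [-0.4   0.55  1.71  0.    0.87 -2.47]
[ 1.18  2.12 -5.01]
```

View pics/w2.png

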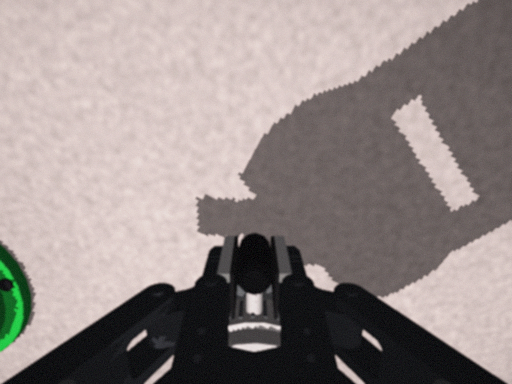

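The view shows the post centred between the pads at (254,265), and the radius is 91.9 mm, as it should be. Tool +y is the clockwise tangent, so I'll swing along the arc.

{"fn": "move_arm", "kwargs": {
  "series": [
    {"slide":[0,0,-2],"turn":0,"claw":-0.9},
    {"slide":[-0.4,8,0],"turn":5,"claw":-0.9},
    {"slide":[-0.4,8,0],"turn":5,"claw":-0.9},
    {"slide":[-0.4,8,0],"turn":5,"claw":-0.9},
    {"slide":[0,0,0],"turn":0,"claw":-0.9}
  ]
}}

```text
time_s: 4.82
position: [506.9, -69.2, 48.8]
ee_rot: [0.0, -0.115, 0.993, 0.0]
wrist_force: [6.2, 3.4, -13.5]
finger_gap: 16.5
grasp_force: 41.0
```

```bash
cat >> h.py <<'E'
def lev(c=(597,-50)):
    s,R=st();d=s["position"][:2]-c;th=np.arctan2(d[1],d[0])%(2*np.pi)
    print("r",np.hypot(*d),"th",np.degrees(th),"turned",np.radians(207.5)-th,"Ftool",R.T@s["wrist_force"],"M",s["moment"])
E
python3 -c "from h import *;lev()"
```

```text
t 4.825 p [506.92 -69.23  48.76] yawx -166.7567706127578 F [  6.2    3.38 -13.5 ] gap 16.48682871688714 gf 40.96418380737305 j [-0.37  0.53  1.75  0.    0.86 -2.17]
r 92.11066794382403 th 192.04740442884608 turned 0.2696986706957296 Ftool [-6.8   1.87 13.51] M [ 0.51 -1.03 -0.01]
```

{"fn": "move_arm", "kwargs": {
  "series": [
    {"slide":[-0.6,0,1.3],"turn":0,"claw":-0.9},
    {"slide":[-0.4,8,0],"turn":5,"claw":-0.9},
    {"slide":[-0.4,8,0],"turn":5,"claw":-0.9},
    {"slide":[-0.4,8,0],"turn":5,"claw":-0.9}
  ]
}}

```text
time_s: 5.32
position: [504.7, -46.5, 48.6]
ee_rot: [-0.0, 0.016, 1.0, -0.001]
wrist_force: [-3.5, -4.6, 2.1]
finger_gap: 16.5
grasp_force: 42.6
```

```bash
python3 -c "from h import *;lev()"
```

```text
t 5.325 p [504.73 -46.53  48.61] yawx 178.18172025927302 F [-3.46 -4.62  2.13] gap 16.490561826346404 gf 42.57658839225769 j [-0.32  0.53  1.76 -0.    0.85 -1.86]
r 92.33472693893728 th 177.84569259662325 turned 0.5175653015874544 Ftool [ 3.32 -4.73 -2.12] M [-0.79  0.5   0.17]
```

Drag is about 4.7 N, as stated. I'll continue in small steps and watch the force.

{"fn": "move_arm", "kwargs": {
  "series": [
    {"slide":[-0.2,6.4,0],"turn":4,"claw":-0.9},
    {"slide":[-0.2,6.4,0],"turn":4,"claw":-0.9}
  ]
}}

```text
time_s: 5.58
position: [506.0, -33.6, 48.6]
ee_rot: [-0.0, 0.085, 0.996, -0.001]
wrist_force: [-3.3, -3.7, 2.5]
finger_gap: 16.9
grasp_force: 42.6
```

```bash
python3 -c "from h import *;lev()"
```

```text
t 5.575 p [505.97 -33.63  48.59] yawx 170.22248445389005 F [-3.27 -3.68  2.55] gap 16.88344468558219 gf 42.59355068206787 j [-0.3   0.53  1.76 -0.    0.85 -1.7 ]
r 92.49560590312586 th 169.80369902806112 turned 0.6579245677830721 Ftool [ 2.59 -4.19 -2.54] M [-0.56  0.5   0.24]
```

{"fn": "move_arm", "kwargs": {
  "series": [
    {"slide":[-0.2,6.4,0],"turn":4,"claw":-0.9},
    {"slide":[-0.2,6.4,0],"turn":4,"claw":-0.9}
  ]
}}

```text
time_s: 5.82
position: [508.9, -21.2, 48.6]
ee_rot: [-0.0, 0.154, 0.988, -0.001]
wrist_force: [-3.7, -4.4, 3.0]
finger_gap: 16.6
grasp_force: 42.6
```

```bash
python3 -c "from h import *;lev()"
```

```text
t 5.825 p [508.94 -21.23  48.61] yawx 162.2280568819841 F [-3.66 -4.44  2.99] gap 16.64271388595892 gf 42.63537883758545 j [-0.27  0.53  1.76 -0.    0.86 -1.53]
r 92.6424084958278 th 161.9108524068109 turned 0.7956807286787981 Ftool [ 2.13 -5.35 -2.98] M [-0.74  0.53  0.19]
```

{"fn": "move_arm", "kwargs": {
  "series": [
    {"slide":[-0.2,4.8,0],"turn":3,"claw":-0.9},
    {"slide":[-0.2,4.8,0],"turn":3,"claw":-0.9}
  ]
}}

```text
time_s: 6.08
position: [512.2, -12.4, 48.6]
ee_rot: [-0.001, 0.206, 0.979, -0.001]
wrist_force: [-6.2, -5.3, 4.4]
finger_gap: 16.8
grasp_force: 42.8
```

```bash
python3 -c "from h import *;lev()"
```

```text
t 6.075 p [512.21 -12.42  48.6 ] yawx 156.27545096325503 F [-6.17 -5.28  4.45] gap 16.79689693483452 gf 42.84241855144501 j [-0.25  0.53  1.75 -0.    0.86 -1.41]
r 92.74073957423208 th 156.09850594212577 turned 0.897125311754206 Ftool [ 3.53 -7.33 -4.43] M [-0.87  0.95  0.26]
```

{"fn": "move_arm", "kwargs": {
  "series": [
    {"slide":[-0.2,4.8,0],"turn":3,"claw":-0.9},
    {"slide":[-0.2,4.8,0],"turn":3,"claw":-0.9}
  ]
}}

```text
time_s: 6.32
position: [516.3, -4.1, 48.6]
ee_rot: [-0.001, 0.256, 0.967, -0.001]
wrist_force: [-8.2, -7.2, 6.5]
finger_gap: 16.4
grasp_force: 43.1
```

```bash
python3 -c "from h import *;lev()"
```

```text
t 6.325 p [516.32  -4.1   48.58] yawx 150.28338575161757 F [-8.17 -7.16  6.53] gap 16.362491910584456 gf 43.05588662624359 j [-0.23  0.54  1.73 -0.    0.87 -1.28]
r 92.8208858715907 th 150.3639141563841 turned 0.9972128196732193 Ftool [  3.55 -10.29  -6.5 ] M [-1.08  1.29  0.33]
```

{"fn": "move_arm", "kwargs": {
  "series": [
    {"slide":[-0.2,4.8,0],"turn":3,"claw":-0.9},
    {"slide":[-0.2,4.8,0],"turn":3,"claw":-0.9}
  ]
}}

```text
time_s: 6.58
position: [521.2, 3.8, 48.5]
ee_rot: [-0.002, 0.306, 0.952, -0.002]
wrist_force: [-12.5, -7.7, 7.8]
finger_gap: 16.7
grasp_force: 43.3
```

```bash
python3 -c "from h import *;lev()"
```

```text
t 6.575 p [521.21   3.77  48.55] yawx 144.30320793247895 F [-12.5   -7.72   7.83] gap 16.65754026741426 gf 43.328699469566345 j [-0.22  0.55  1.72 -0.    0.88 -1.16]
r 92.92812871681856 th 144.64815330590022 turned 1.096971665770754 Ftool [  5.66 -13.59  -7.77] M [-1.32  1.75  0.35]
```

{"fn": "move_arm", "kwargs": {
  "series": [
    {"slide":[-0.2,3.6,0],"turn":2,"claw":-0.9},
    {"slide":[0,0,0],"turn":0,"claw":-0.9}
  ]
}}

```text
time_s: 6.82
position: [523.4, 6.7, 48.5]
ee_rot: [-0.002, 0.323, 0.947, -0.001]
wrist_force: [-11.5, -5.0, 8.7]
finger_gap: 16.3
grasp_force: 43.3
```

```bash
python3 -c "from h import *;lev()"
```

```text
t 6.825 p [523.37   6.75  48.54] yawx 142.362621544744 F [-11.48  -4.95   8.66] gap 16.28881744600111 gf 43.26245605945587 j [-0.21  0.55  1.71 -0.    0.88 -1.12]
r 92.96214485165564 th 142.37713683037595 turned 1.13660838063569 Ftool [  6.09 -10.96  -8.61] M [-0.95  1.65  0.2 ]
```

{"fn": "move_arm", "kwargs": {
  "series": [
    {"slide":[-0.2,3.0,0],"turn":2,"claw":-0.9}
  ]
}}

```text
time_s: 6.95
position: [524.9, 8.7, 48.5]
ee_rot: [-0.002, 0.339, 0.941, -0.002]
wrist_force: [-14.0, -8.4, 10.0]
finger_gap: 16.4
grasp_force: 43.6
```

```bash
python3 -c "from h import *;lev()"
```

```text
t 6.95 p [524.9    8.69  48.55] yawx 140.35288978861104 F [-14.05  -8.39  10.  ] gap 16.406118627623773 gf 43.605456948280334 j [-0.21  0.56  1.71 -0.    0.88 -1.08]
r 92.96657969327076 th 140.8510496930834 turned 1.1632436258537795 Ftool [  5.49 -15.47  -9.91] M [-1.22  2.16  0.39]
```

15.5 N while moving, at about 1.27 rad, which is tight. Now I release and lift clear.

{"fn": "move_arm", "kwargs": {
  "series": [
    {"slide":[0,0,0],"turn":0,"claw":0},
    {"slide":[0,0,0],"turn":0,"claw":0},
    {"slide":[0,0,0],"turn":0,"claw":0},
    {"slide":[0,0,-20],"turn":0,"claw":0},
    {"slide":[0,0,-45],"turn":0,"claw":0},
    {"slide":[0,0,-50],"turn":0,"claw":0},
    {"slide":[0,0,-50],"turn":0,"claw":0},
    {"slide":[0,0,-35],"turn":0,"claw":0}
  ]
}}

```text
time_s: 7.95
position: [527.0, 9.8, 251.0]
ee_rot: [0.002, 0.339, 0.941, 0.0]
wrist_force: [0.3, -0.5, -0.5]
finger_gap: 42.9
grasp_force: 0.0
```

```bash
python3 - <<'E'
from h import *
lev()
a=arm.grab_frame("scene");b=arm.grab_frame("top")
cv2.imwrite("pics/scene1.png",a);cv2.imwrite("pics/top1.png",b)
o=cv2.convertScaleAbs(np.hstack([cv2.resize(a[165:245,205:305],(400,320),interpolation=2),cv2.resize(b[150:230,225:325],(400,320),interpolation=2)]),alpha=1.8)
cv2.imwrite("pics/crop1.png",o)
E
```

```text
t 7.95 p [527.02   9.8  250.96] yawx 140.3133312510104 F [ 0.34 -0.5  -0.46] gap 42.86224087588919 gf 0.0 j [-0.2   0.31  1.48  0.    1.34 -1.08]
r 92.05277510725266 th 139.48412560872183 turned 1.1871009517506979 Ftool [-0.57 -0.17  0.47] M [0.01 0.01 0.04]
```

View pics/crop1.png

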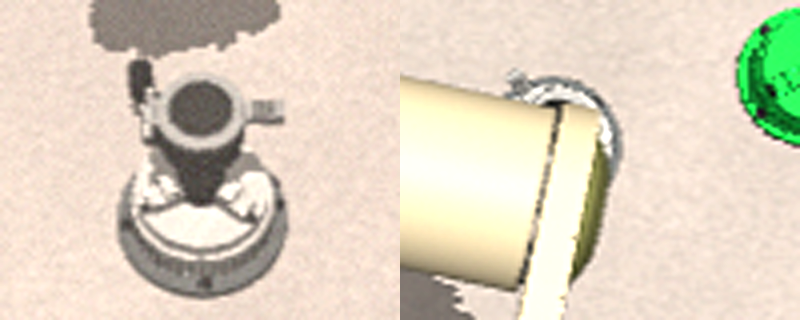

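The lever now stands at scene (240,182), the housing is unchanged, and the tab is still at scene (272,192.5). I'll move above the tab and turn +99° so the fingers close along the hinge axis.

{"fn": "move_arm", "kwargs": {
  "series": [
    {"slide":[-33,13.6,0],"turn":0,"claw":0},
    {"slide":[-33,13.6,0],"turn":0,"claw":0},
    {"slide":[-33,13.6,0],"turn":0,"claw":0},
    {"slide":[0,0,0],"turn":10,"claw":0},
    {"slide":[0,0,0],"turn":10,"claw":0},
    {"slide":[0,0,0],"turn":10,"claw":0},
    {"slide":[0,0,0],"turn":10,"claw":0},
    {"slide":[0,0,0],"turn":10,"claw":0}
  ]
}}

```text
time_s: 9.05
position: [628.9, -22.0, 247.3]
ee_rot: [-0.0, 0.707, 0.707, -0.0]
wrist_force: [-0.3, -0.0, -0.1]
finger_gap: 42.7
grasp_force: 0.0
```

{"fn": "move_arm", "kwargs": {
  "series": [
    {"slide":[0,0,0],"turn":10,"claw":0},
    {"slide":[0,0,0],"turn":10,"claw":0},
    {"slide":[0,0,0],"turn":10,"claw":0},
    {"slide":[0,0,0],"turn":10,"claw":0},
    {"slide":[0,0,0],"turn":9,"claw":0},
    {"slide":[0,0,0],"turn":0,"claw":0}
  ]
}}

```text
time_s: 9.8
position: [628.9, -22.0, 247.5]
ee_rot: [-0.0, 0.935, 0.353, -0.0]
wrist_force: [0.4, -0.2, -0.8]
finger_gap: 42.7
grasp_force: 0.0
```

```bash
python3 - <<'E'
from h import *
s,R=st()
cv2.imwrite("pics/w3.png",arm.grab_frame("wrist"))
p=arm.camera_params("wrist");T=p["hand_eye"]
for X in([597,-50,138],[628,-23,137],[630.7,-20.8,137]):
    c=T[:3,:3].T@(R.T@(np.array(X)-s["position"])-T[:3,3]);print(X,p["fx"]*c[0]/c[2]+p["cx"],p["fy"]*c[1]/c[2]+p["cy"])
E
```

```text
t 9.8 p [628.89 -21.99 247.51] yawx 41.39178123267355 F [ 0.38 -0.17 -0.76] gap 42.67984372158649 gf 0.0 j [-0.22  0.55  1.14  0.    1.45  0.63]
[597, -50, 138] 254.47080654169793 240.35076525698213
[628, -23, 137] 254.78953014377058 195.16193146429802
[630.7, -20.8, 137] 254.9564999079767 191.17329808887774
```

View pics/w3.png

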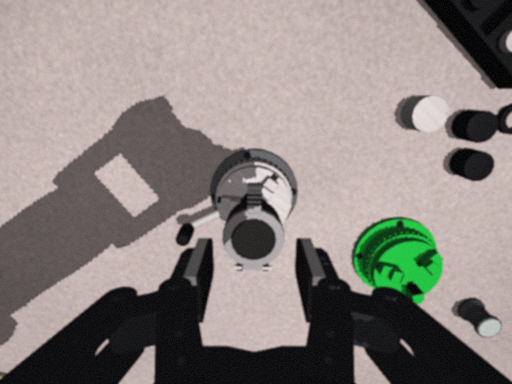

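The wrist view shows the tab at about (254,195), the cover disc at (253,239) and the lever swung to (185,235). I'll get the tab's edges numerically.

```bash
python3 - <<'E'
from h import *
g=cv2.imread("pics/w3.png",0)
print(g[178:214:3,238:272])
d=(g[220:260,230:276]<45).astype(np.uint8);n,l,q,c=cv2.connectedComponentsWithStats(d);i=1+q[1:,4].argmax();print(q[i]+[230,220,0,0,0],c[i]+[230,220])
E
```

```text
[[110 108 112 119 151 173 168 142 138 139 153 168 169 182 198 212 203 204
  216 221 223 223 222 223 213 192 151 109  80 100 133 147 130  95]
 [109 111 112 120 150 181 193 199 213 222 223 221 219 218 216 218 214 214
  212 205 191 192 183 156 119  91  84 120 166 206 219 219 218 212]
 [112 109 114 110 110 115 106 109 107  90  69  59  61  58  57  56  55  62
   57  55  52  57  54  62  78 126 179 213 220 217 216 215 217 218]
 [108 114 110 107 115 111 112 112 106  98  90  89  82  85  88  87  89  87
   90  86  86  82  83  82 111 137 148 149 161 181 202 214 216 219]
 [110 107 111 106 111 106 106 108 101  88  82  75  71  76  73  73  74  70
   76  78  75  74  89 137 195 220 225 221 208 185 162 148 161 184]
 [107 110 109 108 110 109 105  89  72  61  69  66  77  78  70  79  73  72
   75  76  75  78  76 102 156 199 222 225 227 224 223 220 213 199]
 [ 86  84  88  95  87  66  36  11  25  48  57  65  61  65  65  63  64  70
   67  62  61  58  54  78 110 153 194 213 225 224 224 222 221 216]
 [ 73  69  51  34  16  11  11  11  14  26  35  46  40  43  43  42  41  39
   42  39  40  47  36  37  46  66  94 122 152 180 205 208 209 218]
 [ 82  70  41  24  12  14  10   8  26  54  69  71  72  76  71  71  78  72
   72  74  73  71  64  47  22  13  14  32  82 142 187 215 220 221]
 [ 18   8  15  17  16   9  12  14  27  48  56  65  63  65  64  63  63  67
   70  60  73  98  87  56  25   9  14  12  12  18  33  64 106 154]
 [ 11  18  17  17  23  24  27  25  47  76  97 112 120 124 117 134 152 171
  175 173 177 172 146  97  42  25   9  17  21  18  21  12  13  14]
 [ 29  37  44  55  63  69 100 123 136 150 167 173 175 176 173 176 171 169
  173 170 171 168 156 139 129 119 101  79  61  45  35  32  24  22]]
[ 232  220   42   38 1216] [252.61 238.7 ]
```

The tab's columns run from 247 to 261.5, so its centre is at 254.2 and its width about 12 mm, aligned with the tool. I'll narrow the fingers, descend to TCP z≈130 and pinch at 60 N.

{"fn": "move_arm", "kwargs": {
  "series": [
    {"slide":[0.5,0,0],"turn":0,"claw":-0.42},
    {"slide":[0,0,25],"turn":0,"claw":-0.42},
    {"slide":[0,0,30],"turn":0,"claw":-0.42},
    {"slide":[0,0,30],"turn":0,"claw":-0.42},
    {"slide":[0,0,20],"turn":0,"claw":-0.42},
    {"slide":[0,0,12],"turn":0,"claw":-0.42},
    {"slide":[0,0,0],"turn":0,"claw":-0.42}
  ],
  "force": 60
}}

```text
time_s: 10.72
position: [629.2, -21.7, 130.6]
ee_rot: [-0.0, 0.936, 0.353, -0.0]
wrist_force: [-0.6, -0.1, -0.3]
finger_gap: 24.7
grasp_force: 0.0
```

```bash
python3 - <<'E'
from h import *
st()
cv2.imwrite("pics/w4.png",arm.grab_frame("wrist")[150:384,130:380])
E
```

```text
t 10.725 p [629.23 -21.67 130.58] yawx 41.35151406758498 F [-0.59 -0.12 -0.29] gap 24.680910130713205 gf 0.0 j [-0.22  0.64  1.3  -0.    1.2   0.63]
```

View pics/w4.png

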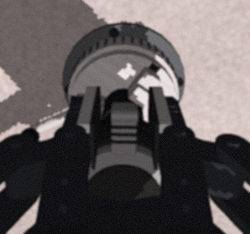

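The tab at crop (124,125) sits between the open pads and roughly centred. I'll close on it.

{"fn": "move_arm", "kwargs": {
  "series": [
    {"slide":[0,0,0],"turn":0,"claw":-0.6},
    {"slide":[0,0,0],"turn":0,"claw":-0.8},
    {"slide":[0,0,0],"turn":0,"claw":-1},
    {"slide":[0,0,0],"turn":0,"claw":-1},
    {"slide":[0,0,0],"turn":0,"claw":-1}
  ],
  "force": 60
}}

```text
time_s: 11.4
position: [629.6, -21.5, 131.6]
ee_rot: [0.0, 0.936, 0.353, 0.001]
wrist_force: [-1.3, 2.9, 5.3]
finger_gap: 10.2
grasp_force: 58.7
```

```bash
python3 - <<'E'
from h import *
s,R=st();print(R.T@s["wrist_force"],s["moment"])
E
```

```text
t 11.4 p [629.63 -21.48 131.59] yawx 41.31718818138384 F [-1.34  2.89  5.33] gap 10.22396548371589 gf 58.74231576919556 j [-0.22  0.64  1.3   0.    1.2   0.63]
[ 0.9  -3.05 -5.33] [ 0.38  0.23 -0.19]
```

{"fn": "move_arm", "kwargs": {
  "series": [
    {"slide":[0,0,-1],"turn":0,"claw":-1},
    {"slide":[0,0,-1],"turn":0,"claw":-1},
    {"slide":[0,0,0],"turn":0,"claw":-1}
  ]
}}

```text
time_s: 11.78
position: [629.3, -21.6, 132.5]
ee_rot: [-0.0, 0.936, 0.353, -0.0]
wrist_force: [1.1, 4.0, -1.0]
finger_gap: 10.1
grasp_force: 58.4
```

{"fn": "move_arm", "kwargs": {
  "series": [
    {"slide":[0,0,-1],"turn":0,"claw":-1},
    {"slide":[0,0,-1],"turn":0,"claw":-1},
    {"slide":[0,0,0],"turn":0,"claw":-1}
  ]
}}

```text
time_s: 12.15
position: [629.1, -21.7, 134.3]
ee_rot: [-0.0, 0.936, 0.353, -0.0]
wrist_force: [0.6, 2.8, -8.2]
finger_gap: 10.3
grasp_force: 58.4
```

{"fn": "move_arm", "kwargs": {
  "series": [
    {"slide":[0,0,-1],"turn":0,"claw":-1},
    {"slide":[0,0,-1],"turn":0,"claw":-1},
    {"slide":[-0.2,0,0],"turn":0,"claw":-1}
  ]
}}

```text
time_s: 12.52
position: [628.8, -21.8, 136.3]
ee_rot: [-0.0, 0.936, 0.353, -0.001]
wrist_force: [1.0, 1.3, -13.6]
finger_gap: 10.3
grasp_force: 58.4
```

{"fn": "move_arm", "kwargs": {
  "series": [
    {"slide":[0,0,0],"turn":0,"claw":-1},
    {"slide":[-0.1,0,-1],"turn":0,"claw":-1},
    {"slide":[0,0,0],"turn":0,"claw":-1}
  ]
}}

```text
time_s: 12.9
position: [629.0, -21.9, 138.3]
ee_rot: [-0.0, 0.936, 0.353, -0.0]
wrist_force: [-2.3, 0.5, -10.4]
finger_gap: 10.0
grasp_force: 58.6
```

```bash
python3 - <<'E'
from h import *
s,R=st();print(R.T@s["wrist_force"],s["moment"])
a=arm.grab_frame("scene");cv2.imwrite("pics/scene2.png",a)
b=cv2.imread("pics/scene0.png")
f=lambda i:cv2.convertScaleAbs(cv2.resize(i[165:245,205:305],(400,320),interpolation=2),alpha=1.8)
cv2.imwrite("pics/crop2.png",np.hstack([f(b),f(a)]))
E
```

```text
t 12.9 p [629.03 -21.91 138.31] yawx 41.31013487242599 F [ -2.27   0.49 -10.4 ] gap 9.971849613011504 gf 58.579471707344055 j [-0.22  0.63  1.29 -0.    1.21  0.63]
[-1.38 -1.87 10.4 ] [ 0.4   0.03 -0.15]
```

View pics/crop2.png

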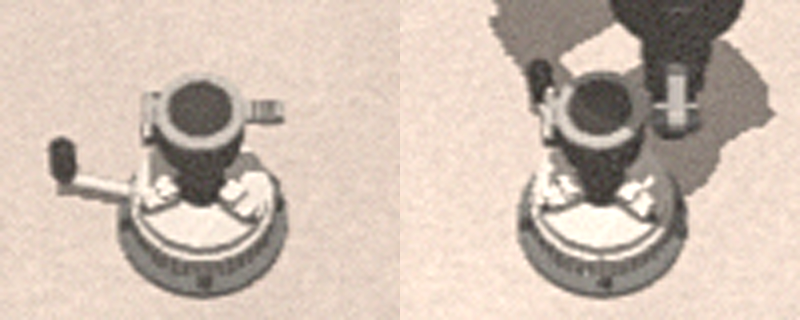

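After the lift (right) the housing stands unmoved in the chuck, and the force is fading: 13.6 to 10.4 N at 6.7 mm. I'll continue slowly along the arc.

{"fn": "move_arm", "kwargs": {
  "series": [
    {"slide":[-0.1,0,-1],"turn":0,"claw":-1},
    {"slide":[-0.1,0,-1],"turn":0,"claw":-1},
    {"slide":[-0.1,0,-1],"turn":0,"claw":-1},
    {"slide":[0,0,0],"turn":0,"claw":-1}
  ]
}}

```text
time_s: 13.45
position: [629.0, -22.2, 141.4]
ee_rot: [0.0, 0.936, 0.353, 0.0]
wrist_force: [-3.4, 0.6, -8.1]
finger_gap: 10.5
grasp_force: 58.5
```

{"fn": "move_arm", "kwargs": {
  "series": [
    {"slide":[-0.1,0,-1],"turn":0,"claw":-1},
    {"slide":[-0.2,0,-1],"turn":0,"claw":-1},
    {"slide":[-0.2,0,-1],"turn":0,"claw":-1},
    {"slide":[0,0,0],"turn":0,"claw":-1}
  ]
}}

```text
time_s: 13.95
position: [628.5, -22.5, 144.1]
ee_rot: [0.0, 0.936, 0.353, -0.0]
wrist_force: [-4.4, -0.5, -8.0]
finger_gap: 10.5
grasp_force: 58.5
```

{"fn": "move_arm", "kwargs": {
  "series": [
    {"slide":[-0.2,0,-1],"turn":0,"claw":-1},
    {"slide":[-0.3,0,-1],"turn":0,"claw":-1},
    {"slide":[-0.2,0,-0.5],"turn":0,"claw":-1},
    {"slide":[0,0,0],"turn":0,"claw":-1},
    {"slide":[0,0,0],"turn":0,"claw":-1}
  ]
}}

```text
time_s: 14.58
position: [628.1, -22.9, 146.6]
ee_rot: [0.0, 0.936, 0.353, 0.0]
wrist_force: [-2.8, 1.5, -8.3]
finger_gap: 10.3
grasp_force: 58.5
```

```bash
python3 - <<'E'
from h import *
s,R=st();print(R.T@s["wrist_force"])
a=arm.grab_frame("scene");cv2.imwrite("pics/scene3.png",a)
b=arm.grab_frame("wrist")
f=lambda i:cv2.convertScaleAbs(cv2.resize(i,(400,400),interpolation=2),alpha=1.8)
cv2.imwrite("pics/crop3.png",np.hstack([f(a[168:218,230:280]),f(b[200:350,180:330])]))
E
```

```text
t 14.575 p [628.09 -22.86 146.61] yawx 41.31153899174528 F [-2.82  1.5  -8.33] gap 10.306726965889474 gf 58.47680926322937 j [-0.22  0.62  1.29  0.    1.23  0.63]
[-1.13 -2.99  8.33]
```

View pics/crop3.png

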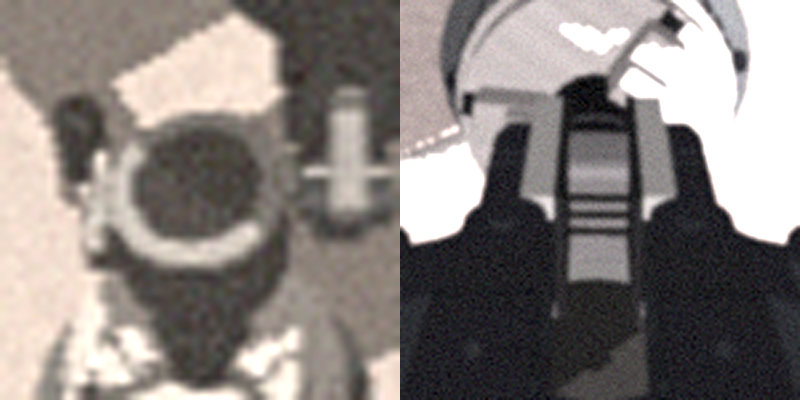

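The scene half of the crop shows the cover disc at about (255,190.8), up from (255,192.2). The wrist half shows the tab still between the pads at (254,270). Next, a numeric check of the cover's rise and tilt against the shut frame, and that the housing and chuck stayed put.

```bash
python3 - <<'E'
from h import *
for n in("scene0","scene1","scene2","scene3"):
    im=cv2.resize(cv2.imread(f"pics/{n}.png")[165:245,205:305],None,fx=8,fy=8,interpolation=2)
    g=im.max(2);m=(g<62).astype(np.uint8)
    m[:,:8*38]=0;m[:,8*60:]=0;m[:8*15]=0;m[8*37:]=0
    k,l,q,c=cv2.connectedComponentsWithStats(m);i=l[int(8*26.5),8*50]
    cs,_=cv2.findContours((l==i).astype(np.uint8),cv2.RETR_EXTERNAL,cv2.CHAIN_APPROX_NONE)
    e=cv2.fitEllipse(max(cs,key=len));print(n,np.array(e[0])/8+[205,165],np.array(e[1])/8,e[2])
a,b=[cv2.imread(f"pics/{n}.png",0).astype(np.float32)for n in("scene0","scene3")]
for r in((205,225,240,275),(217,240,232,278)):
    s=np.s_[r[0]:r[1],r[2]:r[3]];print(cv2.phaseCorrelate(a[s].copy(),b[s].copy()))
# prediction of disc centre: shut vs 0.21 rad
p=arm.camera_params("scene");u=np.array([np.cos(.716),np.sin(.716)]);ax=np.array([597,-50])
for f in(0,.1,.21):
    h=-31+np.array([31*np.cos(f)-5*np.sin(f)]);z=131+31*np.sin(f)+5*np.cos(f)
    c=p["R"]@np.r_[ax+u*h,z]+p["t"];print(f,p["fx"]*c[0]/c[2]+p["cx"],p["fy"]*c[1]/c[2]+p["cy"])
E
```

```text
scene0 [255.07 192.28] [12.91 15.11] 89.42403411865234
scene1 [255.19 192.2 ] [12.7  14.91] 85.54865264892578
scene2 [255.32 191.43] [13.99 15.8 ] 83.5095443725586
scene3 [254.89 190.7 ] [13.9  16.08] 73.40840148925781
((0.4675160414448598, -0.5338185159444624), 0.54752120723327)
((-0.05663115071714131, -0.03979131703561478), 0.8953544927967919)
0 254.60963092280173 192.15810878257125
0.1 254.3225982550593 191.45588566109706
0.21 253.85779988987335 190.70097318233755
```

The cover's measured rise of 1.5 px matches the 1.46 px predicted for 0.21 rad. The chuck shows no shift and the grip is firm, so I'm handing the job in.

```bash
python3 -c "
from h import *
st();print(arm.finish_job())"
```

```text
t 14.675 p [628.08 -22.86 146.6 ] yawx 41.31105850143434 F [-4.1   0.7  -8.72] gap 10.271889917034903 gf 58.48545849323273 j [-0.22  0.62  1.29 -0.    1.23  0.63]
the job is handed in; nothing more can be done
None
```

The job is handed in: the chuck lever was swung clockwise until tight (about 15.5 N at the grip) and released, the cover is off its seal, and the gripper is still holding it about 15 mm open at the tab. The last images show the chuck unmoved and no sign of the housing lifting; I did not re-check the bystander objects.

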